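Knock home the snap pins of a board carrier with a mallet

ROBOT

A 7-joint arm with a two-finger parallel gripper is mounted at the origin on a cart in front of the work surface, level with it; the furniture and walls round the work are solid. World frame = base frame: x ahead of the robot, y to its left, z up, the work surface at z = 0. Lengths are in mm, angles in degrees, forces in N, time in s.
With the tool pointing down it reaches from about 425 to 875 mm from the base axis. Payload 4.7 kg.
Tool frame: the origin (TCP) lies on the mounting face of the last link; the fingertips stand 182 mm ahead of it and the grasp point (between the pads) lies 164 mm ahead of it (env.tips_ahead is the distance from the TCP to the fingertips, in mm); z points along the fingers, y is the line along which they close (so a half turn about z gives the same grasp; the last joint's range is limited). The gripper opens to 87 mm and grips with 3 to 60 N. Pads are 19 mm wide; open, the fingers measure 117 mm over their backs; the gripper's body (75 mm by 190 mm) begins 51 mm behind the grasp point.
Start: joints at [-66.858, 18.392, -4.016, 83.108, 1.295, 78.541, -3.26], TCP at [247.018, 601.239, 404.787] pointing down, gripper open.
Joint ranges: [-163.93, 163.93], [-17.29, 119.83], [-79.2, 71.16], [3.27, 140.29], [-89.18, 269.18], [5.43, 117.66], [-154.24, 154.24]. Speed limits (degrees/s): [147.25, 147.25, 180, 180, 180, 180, 180].

INTERFACE

Orientations are given as [roll, pitch, yaw] about the fixed x, y, z axes, in that order (R = Rz(yaw) Ry(pitch) Rx(roll)).
In Python, from plant import env, cams gives the robot as it stands.
- The arm moves only by the shell command python3 -m creep 'ROWS' [FORCE]. ROWS is JSON, a list that holds one entry, the list of rows, each a list of 7 numbers: the shift along the tool's x, y, z in m, then the turn, a rotation vector about the tool's x, y, z in degrees, then the opening, from 0 (shut) to 1 (fully open). In form: [[[x, y, z, wx, wy, wz, hand], ...]]. A call has exactly 5 rows; each row shifts and turns the commanded pose from where the row before left it, along the tool's axes as they then stand; what a row does not reach is not made up. A row lasts 1/10 s, in which the tool goes at most 50 mm and 8.59 degrees, less where a joint would pass 70% of its speed; a pose out of reach is approached as far as the arm can. A call with a gripper value outside its range is refused whole. The fingers move at their own pace and stop on an object; FORCE is the grip in N (left out, the last holds). Time passes only in rows, so rows that do not move let the fingers close, or fill a call up. It gives the time, the measured TCP pose, the force, the opening and the grip force at its end, in the units of the state.
- env.sense(): the state, without advancing time (a new reading comes with each control period).
- cams.snapshot(name): name is "side" or "top"; returns the picture (400x640x3 uint8, blue, green, red); there is no depth.
- cams.camera_info(name): a dict with "camera_matrix" (3x3 intrinsics, pixels), "R" (3x3) and "t" (3): a world point X has camera coordinates R X + t. Camera axes: x right, y down, z forward; pixel columns grow to the right and rows downward; lengths in mm; the calibration is good to about 2 mm. A picture is of the moment at which its call begins. camera_info takes no time and is no camera call.
- env.job_done(): hands the job in; it is judged then, once.
The state is a dict: "clock": time; "joint_positions": joint angles; "qvel": joint speeds; "effort": joint torques, N m; "tool_pos": TCP position; "tcp_rot": TCP orientation; "wrist_force": force on the tool from outside, world axes, zero at the start; "ft_torque": the same for the moment, N m; "finger_gap": finger opening in mm; "grip_force": force on a finger pad.
Only numpy, scipy, OpenCV 4.12 (cv2) and the standard library are available. Lean on these libraries where they do the work, as an engineer would, in place of code of your own. Each camera call takes 0.05 s, during which the arm holds its last target. There are 200 camera calls.

TASK

Lock the circuit board in its carrier: take the mallet from its rest and knock the four snap pins fully home with quick downward blows of its head, not with slow pushes or the gripper, starting with the pin next to the tall thin eject plunger, then the one diagonally opposite, then the other two in either order, one at a time. Do not push the eject plunger and leave the things standing round the carrier where they are. Finally put the mallet back on its rest as you found it, head upright on the round pad and handle in the fork.

Things in the scene. Friction and masses are not known exactly. Their poses are not given: they have to be found in the camera images.
- carrier: Fixed aluminium board carrier at any yaw, plate 130 (x) x 156 (y) mm, upper face 22 mm above the worktop; origin at the centre of its underside, z up. A circuit board (highest part 37 mm above the worktop) sits in the middle; snap pins at x,y = a (+45,+58), b (-45,-58), c (+45,-58), d (-45,+58) mm, eject plunger at (+45,+18) mm. Loose bystanders stand close round it.
- rest: Fixed grey mallet rest, 205 x 60 mm; origin at the centre of its underside, z up. Round pad (44 mm diameter) for the head at x = +65 mm; fork for the handle at x = -70 mm (12 mm thick along x, tips 69 mm above the worktop, notch open upwards, 28 mm wide, floor 42.5 mm above the worktop). The mallet lies with its handle towards rest -x.
- rest_pad (a point): Centre of the top of the rest's rubber pad, 12 mm above the worktop, where the lower striking face of the mallet's head stands at the start and must stand again.
- mallet: Loose soft-face mallet, 0.16 to 0.24 kg, lying level on its rest. Upright cylindrical head, 30 mm diameter, 84 mm long along z, a black nylon striking face at each end; origin at the centre of the lower face. Wooden handle, 16 mm wide (y) x 22 mm high, its axis 42 mm above the lower face, running along -x to 170 mm from the head's axis.
- mallet_grip (a point): Point on the axis of the mallet's handle 52 mm from the head's axis (mallet x = -52, z = +42 mm), axes as the mallet's. The handle is free to grip from 24 mm (end of the steel ferrule) to 128 mm (the fork) from the head's axis; the centre of mass lies nearer to the head.
- plunger_top (a point): Top of the black-capped eject plunger, a thin springy rod (10 mm cap) that stands 72 mm above the worktop, the tallest thing on the carrier. It gives at about 1 N and must not be pushed down (3 mm or more counts as pushed).
- plunger (a joint): Depression of the eject plunger in m: 0 up, 0.012 fully in; springs back by itself.
- pin_a_top (a point): Centre of the flat top (14 mm across, head 17 mm across) of snap pin a: the pin next to the eject plunger (40 mm from it). The top is 48 mm above the worktop when proud and 34 mm when home.
- pin_a (a joint): Depth of snap pin a in m: 0 proud (start), 0.014 fully home. A light return spring and a tight friction sleeve resist with about 5 to 7 N all the way; the pin stays where it is driven, and must go in to the stop. A blow is one in which the mallet moves faster than 0.04 m/s while driving the pin.
- pin_b_top (a point): Centre of the flat top (14 mm across, head 17 mm across) of snap pin b: the pin diagonally opposite the one next to the plunger. The top is 48 mm above the worktop when proud and 34 mm when home.
- pin_b (a joint): Depth of snap pin b in m: 0 proud (start), 0.014 fully home. A light return spring and a tight friction sleeve resist with about 5 to 7 N all the way; the pin stays where it is driven, and must go in to the stop. A blow is one in which the mallet moves faster than 0.04 m/s while driving the pin.
- pin_c_top (a point): Centre of the flat top (14 mm across, head 17 mm across) of snap pin c: on the same edge of the plate as the plunger, at the edge's other end (76 mm from the plunger). The top is 48 mm above the worktop when proud and 34 mm when home.
- pin_c (a joint): Depth of snap pin c in m: 0 proud (start), 0.014 fully home. A light return spring and a tight friction sleeve resist with about 5 to 7 N all the way; the pin stays where it is driven, and must go in to the stop. A blow is one in which the mallet moves faster than 0.04 m/s while driving the pin.
- pin_d_top (a point): Centre of the flat top (14 mm across, head 17 mm across) of snap pin d: diagonally opposite pin_c. The top is 48 mm above the worktop when proud and 34 mm when home.
- pin_d (a joint): Depth of snap pin d in m: 0 proud (start), 0.014 fully home. A light return spring and a tight friction sleeve resist with about 5 to 7 N all the way; the pin stays where it is driven, and must go in to the stop. A blow is one in which the mallet moves faster than 0.04 m/s while driving the pin.
- cleaner_bottle: large squeeze bottle, 54 mm diameter, 150 mm tall, standing loose beside the carrier; origin at the centre of its underside. To be left where it stands.
- flux_bottle: small squeeze bottle, 34 mm diameter, 85 mm tall, standing loose beside the carrier; origin at the centre of its underside. To be left where it stands.
- stamp_0: wooden rubber stamp with a turned knob, 36 mm across, 61 mm tall, standing loose beside the carrier; origin at the centre of its underside. To be left where it stands.
- solder_reel: solder reel, 53 mm diameter, 35 mm tall, lying flat, loose, beside the carrier; origin at the centre of its underside. To be left where it stands.
Things that resemble listed ones, but are neither listed nor needed, are in the scene too. There is more than one size of the mallet; the one meant has the size given above.

How it is judged:
By the outcome, as a careful person would: the job done as asked, in the order asked, and still so for the second after the job is handed in, with the robot touching nothing.
It also fails if it takes over 61 s, if anything falls off the work surface, if the arm or the gripper's body presses on something with over 40 N, if the wrist force passes 120 N, or if a joint passes its speed limit or range.

## Working session

There is one attempt and no reset: what is moved stays moved. The work goes in short steps, Python scripts to look and compute and a shell command to move; the robot and the scene stay as the last step left them, time stands still between calls to the robot, and variables do not carry over. Pictures are saved under pics/ and viewed, at most 10 in all, crops included, and the job is handed in when it is done.

```bash
mkdir -p pics; ls
python3 - <<'E'
from plant import env,cams
import cv2
s=env.sense();print(s)
for n in("side","top"):
    cv2.imwrite(f"pics/{n}0.png",cams.snapshot(n)); i=cams.camera_info(n);print(n,i)
E
```

```text
pics
{'clock': 0.0, 'joint_positions': array([-66.85736672,  18.44044797,  -4.01549709,  83.17533293,
         1.29501054,  78.54237651,  -3.26249417]), 'qvel': array([-0.01129619,  0.03643095,  0.04650939,  0.15319209,  0.0161271 ,
        0.01550933, -0.1252801 ]), 'effort': array([ 1.11997970e-04, -4.91273975e+01, -4.04015249e-01, -3.12527668e+01,
       -6.38532895e-02,  4.40177252e-02,  1.76597218e-04]), 'tool_pos': array([246.96259455, 601.02958383, 403.64166721]), 'tcp_rot': array([-1.79887090e+02,  5.88270468e-03,  1.57664607e+02]), 'wrist_force': array([-0.35935772, -0.26134767,  0.3056442 ]), 'ft_torque': array([-0.01617289,  0.02383848,  0.02413577]), 'grip_force': 0.0, 'finger_gap': 87.2443458092331}
side {'camera_matrix': array([[393.11150399,   0.        , 321.08679542],
       [  0.        , 393.11150399, 202.27671522],
       [  0.        ,   0.        ,   1.        ]]), 'R': array([[ 0.99903852, -0.03988079, -0.01820872],
       [-0.03069359, -0.33969337, -0.94003528],
       [ 0.03130397,  0.93969034, -0.34059084]]), 't': array([-519.17396009,  116.11661567,  929.54307001])}
top {'camera_matrix': array([[473.35202293,   0.        , 314.92174661],
       [  0.        , 473.35202293, 202.15410744],
       [  0.        ,   0.        ,   1.        ]]), 'R': array([[ 1.85689909e-02, -9.99827550e-01, -2.49744964e-04],
       [-9.84234957e-01, -1.82354587e-02, -1.75923330e-01],
       [ 1.75888437e-01,  3.51252643e-03, -9.84403840e-01]]), 't': array([   7.69364242,  551.94521034, 1229.08901979])}
```

View pics/top0.png

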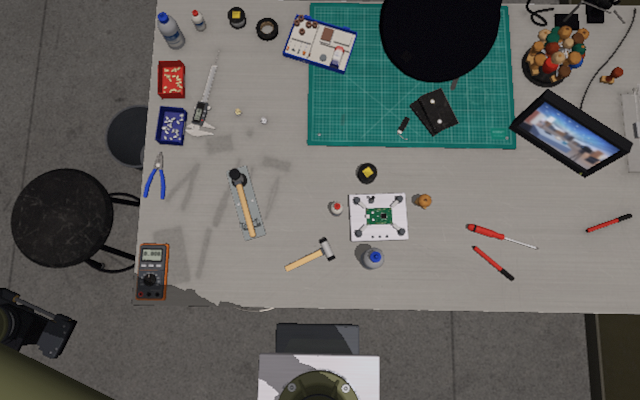

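View pics/side0.png

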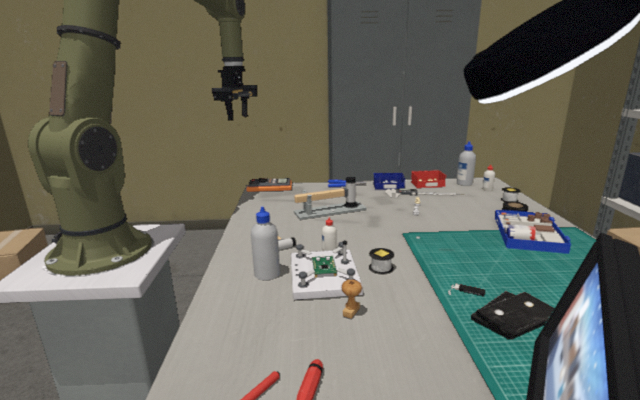

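The top view shows the mallet on its rest (head near (237,177), handle end near (252,235)) and the carrier at about (379,217), with the bystanders round it. I'll zoom in on both.

Run:
```python
import cv2,numpy as np
t=cv2.imread("pics/top0.png");s=cv2.imread("pics/side0.png")
a=cv2.resize(t[185:250,340:420],(400,325),interpolation=3)
b=cv2.resize(t[160:245,215:275],(282,400),interpolation=3)
c=cv2.resize(s[235:305,280:365],(400,329),interpolation=3)
d=cv2.resize(s[170:225,285:375],(400,244),interpolation=3)
o=np.zeros((600,800,3),np.uint8)
o[:325,:400]=a;o[325:569,:400]=d;o[:329,400:]=c;o[330:600,400:600]=cv2.resize(b,(200,270))
cv2.imwrite("pics/z.png",o)
```

```text
(no output)
```

View pics/z.png

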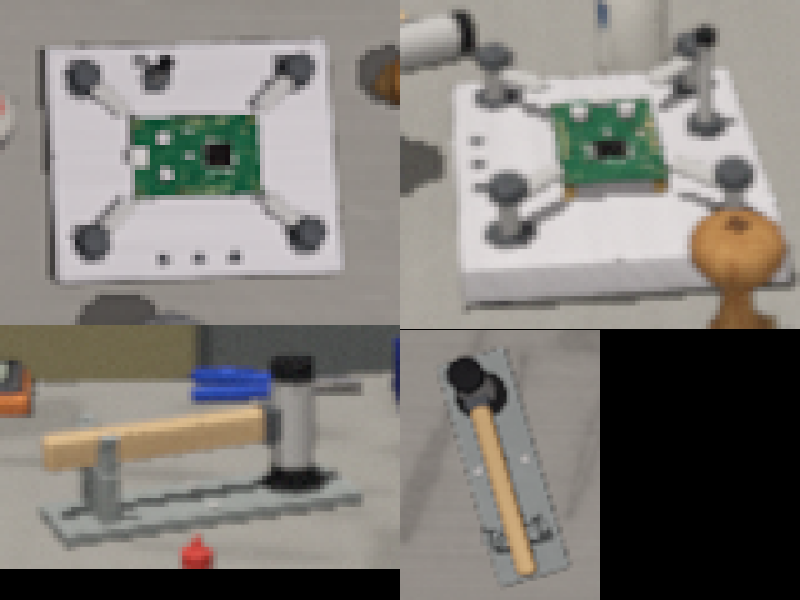

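The crops show four dark pins. In the top view, upper left is a (next to the plunger at about (369,199)), lower right b, upper right c and lower left d. The side view confirms the tall plunger beside the far right-hand pin. Next I cast rays onto planes.

```bash
cat > h.py <<'E'
import numpy as np,cv2
from plant import env,cams
def ray(n,u,v):
    i=cams.camera_info(n);R=i["R"];d=R.T@np.linalg.solve(i["camera_matrix"],[u,v,1]);return -R.T@i["t"],d
def on(n,p,z):
    c,d=ray(n,*p);return c+d*(z-c[2])/d[2]
def tri(p,q):
    A=np.zeros((3,3));b=np.zeros(3)
    for n,x in(("top",p),("side",q)):
        c,d=ray(n,*x);d/=np.linalg.norm(d);P=np.eye(3)-np.outer(d,d);A+=P;b+=P@c
    return np.linalg.solve(A,b)
def px(n,X):
    i=cams.camera_info(n);x=i["camera_matrix"]@(i["R"]@X+i["t"]);return x[:2]/x[2]
def rigid(m,w):
    m=np.array(m,float);w=np.array(w)[:,:2];a=m-m.mean(0);b=w-w.mean(0)
    y=np.arctan2((a[:,0]*b[:,1]-a[:,1]*b[:,0]).sum(),(a*b).sum());c,s=np.cos(y),np.sin(y);R=np.array([[c,-s],[s,c]])
    t=w.mean(0)-R@m.mean(0);return R,t,np.degrees(y),np.linalg.norm(m@R.T+t-w,axis=1)
E
python3 - <<'E'
from h import *
np.set_printoptions(precision=1,suppress=True)
f=lambda x,y:(340+x/5-.4,185+y/5-.4)
k=.2125;g=lambda x,y:(280+(x-400)*k-.4,235+y*k-.4)
T=[f(83,77),f(306,234),f(295,70),f(92,242)];S=[g(690,45),g(508,188),g(735,172),g(494,57)]
W=[on("top",p,48) for p in T];V=[on("side",p,48) for p in S]
print(W,V,[tri(p,q) for p,q in zip(T,S)])
M=[(45,58),(-45,-58),(45,-58),(-45,58)]
for X in(W,V):print(rigid(M,X))
print("plunger",tri(f(140,62),g(705,36)),on("top",f(140,62),72))
s=cv2.imread("pics/top0.png");hsv=cv2.cvtColor(s,40)
# white carrier plate: min area rect
m=cv2.inRange(hsv,(0,0,175),(180,60,255));m[:185]=0;m[250:]=0;m[:,:343]=0;m[:,:][:,415:]=0
c=max(cv2.findContours(m,0,2)[0],key=cv2.contourArea);r=cv2.minAreaRect(c);print("plate",r,[on("top",p,22) for p in cv2.boxPoints(r)],on("top",r[0],22))
# mallet
h=lambda x,y:(215+(x-400)*.3,160+(y-330)*.3148)
print("head top",on("top",h(465,375),12+84),"handle end",on("top",h(524,572),54+11),"pad",on("top",h(481,395),12))
q=lambda x,y:(285+x*.225,170+(y-325)*.2254)
print("tri head top",tri(h(465,375),q(292,367)),"side",on("side",q(292,367),96), "end side",on("side",q(45,452),54))
# wood handle mask
m=cv2.inRange(hsv,(8,60,120),(25,255,255));m[:170]=0;m[245:]=0;m[:,:220]=0;m[:,275:]=0
c=max(cv2.findContours(m,0,2)[0],key=cv2.contourArea);r=cv2.minAreaRect(c);print(r,[on("top",p,65) for p in cv2.boxPoints(r)])
for n,p,z in(("cleaner",(373,257),150),("flux",(336,208),85),("stamp",(425,200),61),("reel",(367,172),35),("othermallet",(327,249),20)):print(n,on("top",p,z))
print("side: cleaner",on("side",(264,214),150),"stamp",on("side",(351,283),61),"reel",on("side",(382,254),35),"flux",on("side",(329,222),85))
E
```

```text
[array([559.9, -93.6,  48. ]), array([ 476.7, -213. ,   48. ]), array([ 565.8, -208.2,   48. ]), array([470.3, -98.7,  48. ])] [array([ 559.2, -103.1,   48. ]), array([ 477.7, -223.1,   48. ]), array([ 566.9, -217.1,   48. ]), array([ 471. , -108.4,   48. ])] [array([560.3, -93.9,  43.6]), array([ 477.4, -213.9,   42.7]), array([ 567.3, -209.1,   43.3]), array([470.8, -99.1,  43.4])]
(array([[ 1. , -0.1],
       [ 0.1,  1. ]]), array([ 518.2, -153.4]), np.float64(3.1201963036773837), array([0.6, 0.8, 0.7, 0.8]))
(array([[ 1. , -0.1],
       [ 0.1,  1. ]]), array([ 518.7, -162.9]), np.float64(3.6204653373341), array([1.1, 0.7, 0.9, 1. ]))
plunger [ 565.  -122.8   62. ] [ 564.1 -121.8   72. ]
plate ((378.7097473144531, 216.889404296875), (46.084075927734375, 56.89140319824219), 87.66268920898438) [array([578.3, -76.8,  22. ]), array([ 587.8, -234. ,   22. ]), array([ 460.1, -237.2,   22. ]), array([450.9, -82.6,  22. ])] [ 518.7 -157.6   22. ]
head top [614.1 230.4  96. ] handle end [454.8 181.2  65. ] pad [616.1 231.1  12. ]
tri head top [615.9 231.5  89.8] side [613.9 211.   96. ] end side [455.5 181.2  54. ]
((245.45770263671875, 210.01153564453125), (54.640708923339844, 6.314816951751709), 74.74488067626953) [array([593. , 232.6,  65. ]), array([597.9, 216.5,  65. ]), array([456.7, 172.1,  65. ]), array([452. , 187.9,  65. ])]
cleaner [ 400.8 -126.2  150. ]
flux [530.7 -37.6  85. ]
stamp [ 560.9 -276.5   61. ]
reel [ 641.4 -124.2   35. ]
othermallet [428.4 -17.1  20. ]
side: cleaner [ 409.7 -174.2  150. ] stamp [ 560.2 -279.    61. ] reel [ 641.8 -129.2   35. ] flux [535.7 -67.9  85. ]
```

```bash
python3 -m creep '[[[0,0,0,0,0,-8,1],[0,0,0,0,0,-8,1],[0,0,0,0,0,-8,1],[0,0,0,0,0,-8,1],[0,0,0,0,0,-7.8,1]]]' 60
python3 -m creep '[[[-0.0125,-0.031,0.007,0,0,0,1],[-0.0125,-0.031,0.007,0,0,0,1],[-0.0125,-0.031,0.007,0,0,0,1],[-0.0125,-0.031,0.007,0,0,0,1],[-0.0125,-0.031,0.007,0,0,0,1]]]'
python3 -m creep '[[[-0.0125,-0.031,0.007,0,0,0,1],[-0.0125,-0.031,0.007,0,0,0,1],[-0.0125,-0.031,0.007,0,0,0,1],[-0.0125,-0.031,0.007,0,0,0,1],[-0.0125,-0.031,0.007,0,0,0,1]]]'
python3 -m creep '[[[-0.0125,-0.031,0.007,0,0,0,1],[-0.0125,-0.031,0.007,0,0,0,1],[-0.0125,-0.031,0.007,0,0,0,1],[-0.0125,-0.031,0.007,0,0,0,1],[-0.0125,-0.031,0.007,0,0,0,1]]]'
cat >> h.py <<'E'
def go(x,y,z):
    s=env.sense();p=np.radians(s["tcp_rot"]);from_=s["tool_pos"]
    from scipy.spatial.transform import Rotation as Ro
    R=Ro.from_euler("xyz",p).as_matrix();d=np.array([x,y,z])-from_
    print(round(s["clock"],2),"pos",from_.round(1),"rot",s["tcp_rot"].round(1),"shift tool mm",(R.T@d).round(1),"q",s["joint_positions"].round(0),"F",s["wrist_force"].round(1),"gap",round(s["finger_gap"],1),round(s["grip_force"],1))
E
python3 -c "
from h import *
go(565.9,215.4,218)
cv2.imwrite('pics/side1.png',cams.snapshot('side')[140:250,250:400])
cv2.imwrite('pics/top1.png',cams.snapshot('top')[130:260,180:330])
a=cv2.imread('pics/side1.png');b=cv2.imread('pics/top1.png')
cv2.imwrite('pics/v1.png',cv2.vconcat([cv2.resize(a,(400,293)),cv2.resize(b,(346,300))[:, :346] if 0 else cv2.resize(b,(400,300))]))"
```

```text
clock: 0.6
tool_pos: [247.0, 601.1, 404.1]
tcp_rot: [-179.9, -0.0, -162.2]
wrist_force: [0.2, 0.1, 0.5]
finger_gap: 87.3
grip_force: 0.0
clock: 1.1
tool_pos: [353.8, 470.9, 369.0]
tcp_rot: [-180.0, -0.0, -162.5]
wrist_force: [0.8, -0.0, 1.4]
finger_gap: 87.1
grip_force: 0.0
clock: 1.6
tool_pos: [459.9, 341.8, 334.1]
tcp_rot: [-180.0, -0.0, -162.5]
wrist_force: [-0.3, 0.4, -0.2]
finger_gap: 86.9
grip_force: 0.0
clock: 2.1
tool_pos: [566.0, 212.8, 299.1]
tcp_rot: [-180.0, -0.0, -162.5]
wrist_force: [0.1, 0.6, -0.7]
finger_gap: 86.9
grip_force: 0.0
2.1 pos [566.  212.8 299.1] rot [-180.    -0.  -162.5] shift tool mm [-0.8  2.5 81.1] q [-29.  17.   7.  98.  -2.  66.  86.] F [ 0.1  0.6 -0.7] gap 86.9 0.0
```

View pics/v1.png

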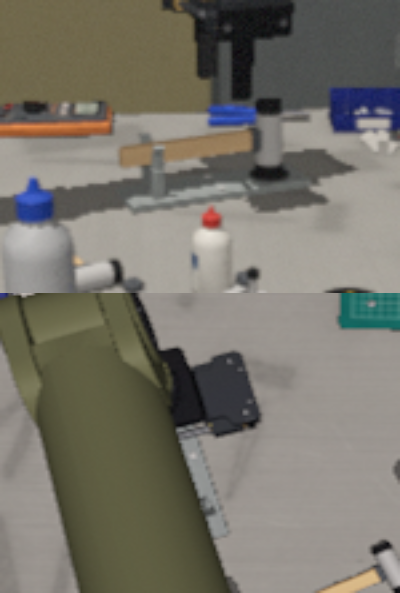

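The fingers hang above the handle, just behind the head (side view), so I descend and grip.

```bash
python3 -m creep '[[[0,0.0025,0.016,0,0,0,1],[0,0,0.016,0,0,0,1],[0,0,0.016,0,0,0,1],[0,0,0.016,0,0,0,1],[0,0,0.016,0,0,0,1]]]'
python3 -m creep '[[[0,0,0,0,0,0,0],[0,0,0,0,0,0,0],[0,0,0,0,0,0,0],[0,0,0,0,0,0,0],[0,0,0,0,0,0,0]]]' 60
python3 -m creep '[[[0,0,0,0,0,0,0],[0,0,0,0,0,0,0],[0,0,0,0,0,0,0],[0,0,0,0,0,0,0],[0,0,0,0,0,0,0]]]' 60
python3 -c "
from h import *
go(565.9,215.4,218)"
```

```text
clock: 2.7
tool_pos: [564.0, 216.9, 217.9]
tcp_rot: [180.0, -0.1, -162.5]
wrist_force: [0.1, -0.4, -0.5]
finger_gap: 87.2
grip_force: 0.0
clock: 3.2
tool_pos: [565.0, 216.4, 220.6]
tcp_rot: [180.0, 0.1, -162.5]
wrist_force: [-0.1, 0.2, 1.0]
finger_gap: 54.7
grip_force: 0.0
clock: 3.7
tool_pos: [564.7, 216.3, 219.8]
tcp_rot: [-180.0, -0.0, -162.5]
wrist_force: [0.3, 0.2, 0.4]
finger_gap: 15.4
grip_force: 60.0
3.7 pos [564.7 216.3 219.8] rot [-180.    -0.  -162.5] shift tool mm [-0.9 -1.2  1.8] q [-29.  22.   7. 101.  -3.  57.  86.] F [0.3 0.2 0.4] gap 15.4 60.0
```

```bash
python3 -m creep '[[[0,0,-0.012,0,0,0,0],[0,0,-0.024,0,0,0,0],[0,0,-0.03,0,0,0,0],[0,0,-0.03,0,0,0,0],[0,0,-0.024,0,0,0,0]]]' 60
for i in 1 2 3 4; do python3 -m creep '[[[0,0,0,0,0,8.5,0],[0,0,0,0,0,8.5,0],[0,0,0,0,0,8.5,0],[0,0,0,0,0,8.5,0],[0,0,0,0,0,8.5,0]]]' >/dev/null; done
python3 -m creep '[[[0,0,0,0,0,8.5,0],[0,0,0,0,0,8.5,0],[0,0,0,0,0,8.5,0],[0,0,0,0,0,0,0],[0,0,0,0,0,0,0]]]'
python3 -c "
from h import *
go(613.1,-93.2,300)"
```

```text
clock: 4.2
tool_pos: [564.7, 216.3, 342.4]
tcp_rot: [180.0, 0.1, -162.5]
wrist_force: [0.2, 0.4, -1.0]
finger_gap: 15.5
grip_force: 59.9
clock: 6.7
tool_pos: [564.6, 216.5, 340.1]
tcp_rot: [-180.0, -0.0, 2.2]
wrist_force: [-0.1, 0.6, -1.4]
finger_gap: 15.7
grip_force: 59.9
6.7 pos [564.6 216.5 340.1] rot [-180.    -0.     2.2] shift tool mm [ 36.6 311.3  40.1] q [ -50.   17.   32.   96.   -9.   70. -104.] F [-0.1  0.6 -1.4] gap 15.7 59.9
```

```bash
python3 -m creep '[[[0.0037,0.031,0,0,0,0,0],[0.0037,0.031,0,0,0,0,0],[0.0037,0.031,0,0,0,0,0],[0.0037,0.031,0,0,0,0,0],[0.0037,0.031,0,0,0,0,0]]]' >/dev/null
python3 -m creep '[[[0.0037,0.031,0,0,0,0,0],[0.0037,0.031,0,0,0,0,0],[0.0037,0.031,0,0,0,0,0],[0.0037,0.031,0,0,0,0,0],[0.0037,0.031,0,0,0,0,0]]]'
python3 -m creep '[[[0,0.0013,0.01,0,0,0,0],[0,0,0.02,0,0,0,0],[0,0,0.02,0,0,0,0],[0,0,0.01,0,0,0,0],[0,0,0,0,0,0,0]]]'
python3 -c "
from h import *
go(613.1,-93.1,280)
a=cams.snapshot('side');b=cams.snapshot('top')
cv2.imwrite('pics/sa.png',a);cv2.imwrite('pics/ta.png',b)
a=cv2.resize(a[180:310,270:390],None,fx=4,fy=4,interpolation=3);b=cv2.resize(b[170:250,330:420],None,fx=3.5,fy=3.5,interpolation=3)
o=np.zeros((600,800,3),np.uint8);o[:520,:480]=a;o[:280,480:795]=b;cv2.imwrite('pics/va.png',o)"
```

```text
clock: 7.7
tool_pos: [612.4, -93.3, 340.0]
tcp_rot: [-180.0, -0.0, 2.2]
wrist_force: [0.4, 0.1, -2.5]
finger_gap: 15.7
grip_force: 59.9
clock: 8.2
tool_pos: [611.8, -92.8, 278.2]
tcp_rot: [-180.0, 0.2, 2.1]
wrist_force: [1.2, 0.6, -1.5]
finger_gap: 15.5
grip_force: 59.9
8.2 pos [611.8 -92.8 278.2] rot [-180.     0.2    2.1] shift tool mm [ 1.3  0.4 -1.8] q [-25.  23.  39.  98. -16.  65. -70.] F [ 1.2  0.6 -1.5] gap 15.5 59.9
```

View pics/va.png

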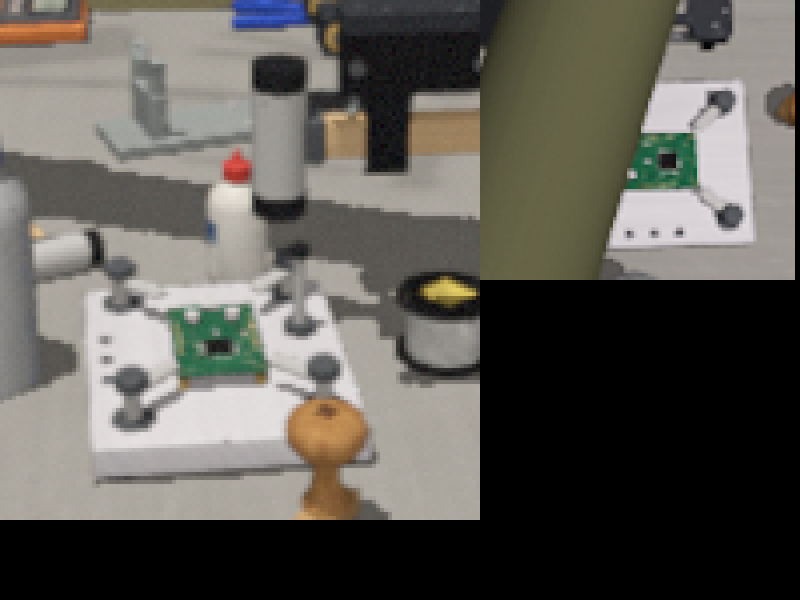

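The mallet head hangs over pin a: its axis is about 1 px left of the pin in the side view, clear of the plunger. I strike with a 2 mm correction.

```bash
python3 -m creep '[[[0.002,0,0,0,0,0,0],[0,0,0.014,0,0,0,0],[0,0,0.012,0,0,0,0],[0,0,0.012,0,0,0,0],[0,0,-0.02,0,0,0,0]]]'
python3 -m creep '[[[0,0,-0.02,0,0,0,0],[0,0,0,0,0,0,0],[0,0,0,0,0,0,0],[0,0,0,0,0,0,0],[0,0,0,0,0,0,0]]]'
python3 -c "
from h import *
go(613.1,-93.1,280)
a=cams.snapshot('side');cv2.imwrite('pics/sb.png',a)
a=cv2.resize(a[180:310,270:390],None,fx=4,fy=4,interpolation=3);cv2.imwrite('pics/vb.png',a)"
```

```text
clock: 8.8
tool_pos: [612.8, -92.5, 257.2]
tcp_rot: [-180.0, 0.4, 2.0]
wrist_force: [-0.6, 1.3, -2.0]
finger_gap: 15.6
grip_force: 60.0
clock: 9.3
tool_pos: [613.9, -93.2, 280.3]
tcp_rot: [-180.0, 0.1, 2.0]
wrist_force: [0.0, 0.4, -1.7]
finger_gap: 15.6
grip_force: 60.0
9.3 pos [613.9 -93.2 280.3] rot [-1.8e+02  1.0e-01  2.0e+00] shift tool mm [-0.8 -0.1  0.3] q [-25.  23.  39.  97. -16.  65. -70.] F [ 0.   0.4 -1.7] gap 15.6 60.0
```

View pics/vb.png

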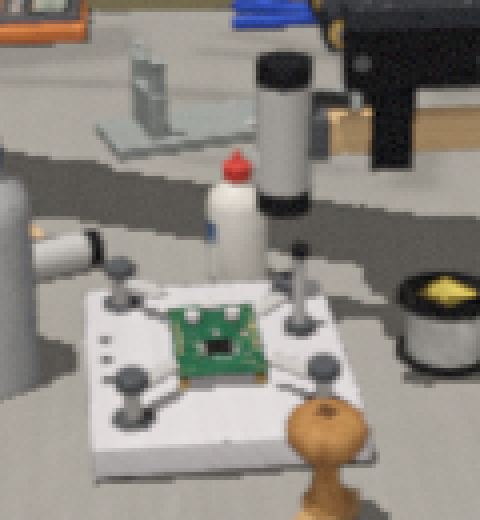

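Pin a went down by about 23 crop px (about 14 mm expected 24). I repeat the blow slightly deeper, ending the call at the bottom so the force shows whether it is at the stop.

```bash
python3 -m creep '[[[0,0,0,0,0,0,0],[0,0,0,0,0,0,0],[0,0,0.013,0,0,0,0],[0,0,0.014,0,0,0,0],[0,0,0.014,0,0,0,0]]]'
python3 -m creep '[[[0,0,-0.02,0,0,0,0],[0,0,-0.021,0,0,0,0],[0,0,0,0,0,0,0],[0,0,0,0,0,0,0],[0,0,0,0,0,0,0]]]'
python3 -c "
from h import *
go(613.1,-93.1,280)"
```

```text
clock: 9.85
tool_pos: [614.5, -93.2, 239.4]
tcp_rot: [-180.0, -0.0, 2.0]
wrist_force: [8.3, 1.7, 16.7]
finger_gap: 15.6
grip_force: 60.0
clock: 10.35
tool_pos: [613.8, -93.2, 280.0]
tcp_rot: [-180.0, 0.1, 2.0]
wrist_force: [-0.3, 0.4, -1.7]
finger_gap: 15.4
grip_force: 60.0
10.35 pos [613.8 -93.2 280. ] rot [-1.8e+02  1.0e-01  2.0e+00] shift tool mm [-0.7 -0.1  0. ] q [-25.  23.  39.  97. -16.  65. -70.] F [-0.3  0.4 -1.7] gap 15.4 60.0
```

```bash
python3 -m creep '[[[0,0,-0.03,0,0,0,0],[-0.022,0.0295,0,0,0,0,0],[-0.022,0.0295,0,0,0,0,0],[-0.022,0.0295,0,0,0,0,0],[-0.0216,0.0293,0,0,0,0,0]]]' >/dev/null
python3 -m creep '[[[0,0,0.015,0,0,0,0],[0,0,0.015,0,0,0,0],[0,0,0,0,0,0,0],[0,0,0,0,0,0,0],[0,0,0,0,0,0,0]]]'
python3 -c "
from h import *
go(530.4,-214,280)
a=cams.snapshot('side');cv2.imwrite('pics/sc.png',a);b=cams.snapshot('top');cv2.imwrite('pics/tc.png',b)
a=cv2.resize(a[180:310,270:390],None,fx=4,fy=4,interpolation=3);b=cv2.resize(b[170:250,330:420],None,fx=3.5,fy=3.5,interpolation=3)
o=np.zeros((520,795,3),np.uint8);o[:520,:480]=a;o[:280,480:795]=b;cv2.imwrite('pics/vc.png',o)"
```

```text
clock: 11.35
tool_pos: [531.7, -213.2, 281.8]
tcp_rot: [180.0, -0.0, 2.1]
wrist_force: [0.5, -0.3, -1.1]
finger_gap: 15.2
grip_force: 60.0
11.35 pos [ 531.7 -213.2  281.8] rot [180.   -0.    2.1] shift tool mm [-1.3  0.7  1.8] q [-18.  18.  43. 104. -13.  63. -58.] F [ 0.5 -0.3 -1.1] gap 15.2 60.0
```

View pics/vc.png

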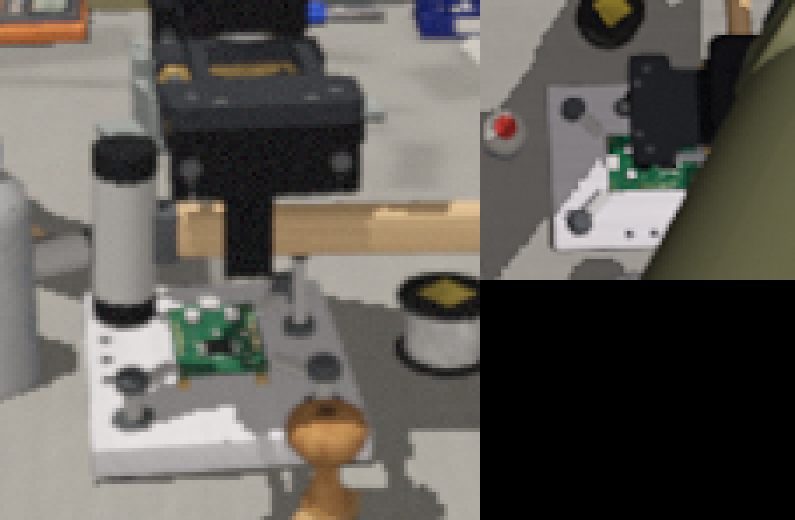

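The head sits about 3.5 mm to the −x side of pin b in the side view (x 125 against 132), and perhaps a few mm too far towards +y. I correct both and strike.

```bash
python3 -m creep '[[[0.003,0.004,0,0,0,0,0],[0,0,0,0,0,0,0],[0,0,0.013,0,0,0,0],[0,0,0.014,0,0,0,0],[0,0,0.015,0,0,0,0]]]'
python3 -m creep '[[[0,0,-0.02,0,0,0,0],[0,0,-0.022,0,0,0,0],[0,0,0,0,0,0,0],[0,0,0,0,0,0,0],[0,0,0,0,0,0,0]]]'
python3 -m creep '[[[0,0,0,0,0,0,0],[0,0,0,0,0,0,0],[0,0,0.013,0,0,0,0],[0,0,0.014,0,0,0,0],[0,0,0.015,0,0,0,0]]]'
python3 -m creep '[[[0,0,-0.02,0,0,0,0],[0,0,-0.022,0,0,0,0],[0,0,0,0,0,0,0],[0,0,0,0,0,0,0],[0,0,0,0,0,0,0]]]'
python3 -c "
from h import *
go(530.4,-214,280)
a=cams.snapshot('side');cv2.imwrite('pics/sd.png',a)
a0=cv2.imread('pics/sc.png')
f=lambda a:cv2.resize(a[180:310,285:370],None,fx=4,fy=4,interpolation=3)
cv2.imwrite('pics/vd.png',cv2.hconcat([f(a0),f(a)]))"
```

```text
clock: 11.95
tool_pos: [534.2, -218.0, 239.0]
tcp_rot: [-180.0, -0.0, 2.0]
wrist_force: [1.1, 1.4, 6.4]
finger_gap: 15.6
grip_force: 60.0
clock: 12.45
tool_pos: [533.4, -217.6, 280.0]
tcp_rot: [-180.0, 0.1, 2.0]
wrist_force: [0.3, -0.8, -1.9]
finger_gap: 15.5
grip_force: 60.0
clock: 12.95
tool_pos: [533.8, -217.8, 238.1]
tcp_rot: [-180.0, 0.0, 2.0]
wrist_force: [3.7, 0.8, 14.1]
finger_gap: 15.4
grip_force: 60.0
clock: 13.45
tool_pos: [533.5, -217.7, 280.1]
tcp_rot: [-180.0, 0.1, 2.0]
wrist_force: [-0.6, 0.2, -1.8]
finger_gap: 15.5
grip_force: 60.0
13.45 pos [ 533.5 -217.7  280.1] rot [-1.8e+02  1.0e-01  2.0e+00] shift tool mm [-2.9 -3.8  0.1] q [-17.  18.  43. 104. -14.  64. -57.] F [-0.6  0.2 -1.8] gap 15.5 60.0
```

View pics/vd.png

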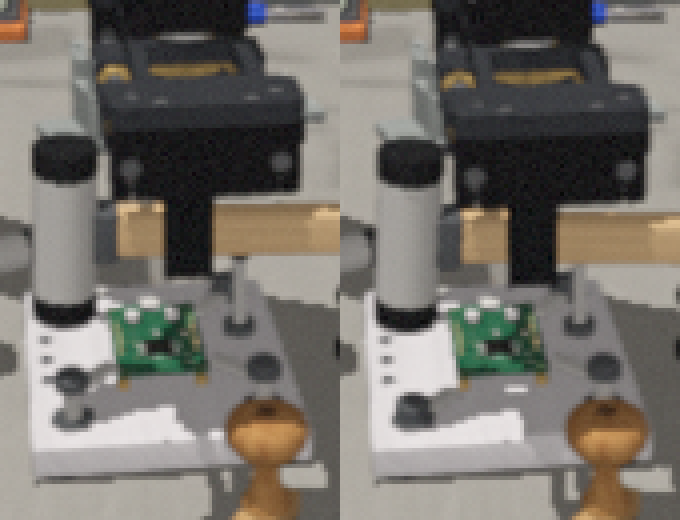

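Pin b is now down at its base: its top dropped about 28 crop px, or about 14 mm. Next is pin c, 90 mm along carrier +x.

```bash
python3 -m creep '[[[0.022,-0.0005,0,0,0,0,0],[0.023,-0.0005,0,0,0,0,0],[0.023,-0.0005,0,0,0,0,0],[0.022,-0.0005,0,0,0,0,0],[0,0,0,0,0,0,0]]]' 
python3 -c "
from h import *
go(623.4,-212.7,280)
cv2.imwrite('pics/se.png',cams.snapshot('side'))"
python3 -m creep '[[[0,0,0,0,0,0,0],[0,0,0,0,0,0,0],[0,0,0.013,0,0,0,0],[0,0,0.014,0,0,0,0],[0,0,0.016,0,0,0,0]]]'
python3 -m creep '[[[0,0,-0.021,0,0,0,0],[0,0,-0.022,0,0,0,0],[0,0,0,0,0,0,0],[0,0,0,0,0,0,0],[0,0,0,0,0,0,0]]]'
python3 -m creep '[[[0,0,0,0,0,0,0],[0,0,0,0,0,0,0],[0,0,0.013,0,0,0,0],[0,0,0.014,0,0,0,0],[0,0,0.016,0,0,0,0]]]'
python3 -m creep '[[[0,0,-0.021,0,0,0,0],[0,0,-0.022,0,0,0,0],[0,0,0,0,0,0,0],[0,0,0,0,0,0,0],[0,0,0,0,0,0,0]]]'
python3 -c "
from h import *
go(623.4,-212.7,280)
cv2.imwrite('pics/sf.png',cams.snapshot('side'))
f=lambda n:cv2.resize(cv2.imread(n)[190:310,285:370],None,fx=4,fy=4,interpolation=3)
cv2.imwrite('pics/vf.png',cv2.hconcat([f('pics/se.png'),f('pics/sf.png')]))"
```

```text
clock: 14.0
tool_pos: [626.2, -211.2, 280.1]
tcp_rot: [-180.0, 0.0, 2.1]
wrist_force: [0.5, 0.5, -1.4]
finger_gap: 15.5
grip_force: 60.0
14.0 pos [ 626.2 -211.2  280.1] rot [-180.     0.     2.1] shift tool mm [-2.9  1.4  0.1] q [-14.  29.  40.  91. -20.  68. -57.] F [ 0.5  0.5 -1.4] gap 15.5 60.0
clock: 14.55
tool_pos: [623.8, -213.0, 238.2]
tcp_rot: [-180.0, -0.1, 2.0]
wrist_force: [-0.1, 0.4, 5.3]
finger_gap: 15.2
grip_force: 60.0
clock: 15.05
tool_pos: [623.3, -212.5, 279.8]
tcp_rot: [-179.9, 0.1, 2.0]
wrist_force: [-0.1, -0.3, -2.4]
finger_gap: 15.4
grip_force: 60.0
clock: 15.55
tool_pos: [623.7, -212.8, 237.1]
tcp_rot: [-180.0, 0.0, 2.0]
wrist_force: [3.1, 1.0, 14.3]
finger_gap: 15.5
grip_force: 60.0
clock: 16.05
tool_pos: [623.4, -212.6, 279.8]
tcp_rot: [-179.9, 0.1, 2.0]
wrist_force: [-0.1, -0.7, -1.7]
finger_gap: 15.5
grip_force: 60.0
16.05 pos [ 623.4 -212.6  279.8] rot [-1.799e+02  1.000e-01  2.000e+00] shift tool mm [ 0.   0.1 -0.2] q [-14.  29.  41.  91. -20.  68. -57.] F [-0.1 -0.7 -1.7] gap 15.5 60.0
```

View pics/vf.png

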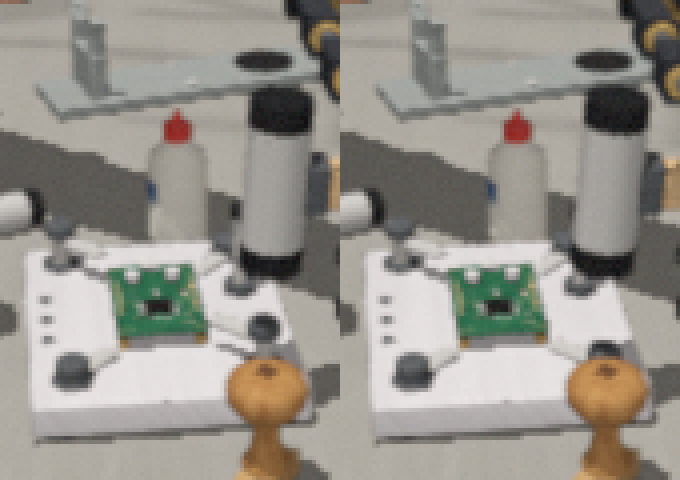

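Pin c is down too (only its dark head shows beside the stamp) and the 16 N on the second blow confirms the stop. Now pin d.

```bash
python3 -m creep '[[[0,0,-0.02,0,0,0,0],[-0.023,-0.0285,0,0,0,0,0],[-0.023,-0.0285,0,0,0,0,0],[-0.023,-0.0285,0,0,0,0,0],[-0.0234,-0.0285,0,0,0,0,0]]]' >/dev/null
python3 -m creep '[[[0,0,0.02,0,0,0,0],[0,0,0,0,0,0,0],[0,0,0,0,0,0,0],[0,0,0,0,0,0,0],[0,0,0,0,0,0,0]]]' >/dev/null
python3 -c "
from h import *
go(527.1,-101.8,280)
cv2.imwrite('pics/sg.png',cams.snapshot('side'))"
python3 -m creep '[[[0,0,0,0,0,0,0],[0,0,0,0,0,0,0],[0,0,0.014,0,0,0,0],[0,0,0.014,0,0,0,0],[0,0,0.016,0,0,0,0]]]'
python3 -m creep '[[[0,0,-0.022,0,0,0,0],[0,0,-0.022,0,0,0,0],[0,0,0,0,0,0,0],[0,0,0,0,0,0,0],[0,0,0,0,0,0,0]]]' >/dev/null
python3 -m creep '[[[0,0,0,0,0,0,0],[0,0,0,0,0,0,0],[0,0,0.014,0,0,0,0],[0,0,0.014,0,0,0,0],[0,0,0.017,0,0,0,0]]]'
python3 -m creep '[[[0,0,-0.022,0,0,0,0],[0,0,-0.023,0,0,0,0],[0,0,-0.03,0,0,0,0],[0,0,-0.03,0,0,0,0],[0,0,0,0,0,0,0]]]'
python3 -c "
from h import *
go(527.1,-101.8,280)
cv2.imwrite('pics/sh.png',cams.snapshot('side'))
f=lambda n:cv2.resize(cv2.imread(n)[160:310,280:380],None,fx=4,fy=4,interpolation=3)
cv2.imwrite('pics/vh.png',cv2.hconcat([f('pics/sg.png'),f('pics/sh.png')])[:600])"
```

```text
17.1 pos [ 528.1 -103.1  282.2] rot [180.   -0.    1.9] shift tool mm [-1.  -1.4  2.2] q [-30.  12.  43. 109.  -9.  62. -72.] F [ 0.9 -0.9 -1.4] gap 15.5 60.0
clock: 17.65
tool_pos: [527.8, -102.1, 236.9]
tcp_rot: [-180.0, -0.0, 2.0]
wrist_force: [0.6, 0.1, 4.9]
finger_gap: 15.3
grip_force: 60.0
clock: 18.65
tool_pos: [527.6, -102.1, 235.3]
tcp_rot: [-180.0, -0.0, 2.0]
wrist_force: [8.6, 1.6, 16.1]
finger_gap: 15.2
grip_force: 60.0
clock: 19.15
tool_pos: [528.9, -102.7, 344.3]
tcp_rot: [-180.0, -0.3, 2.0]
wrist_force: [0.9, -0.6, -1.8]
finger_gap: 15.5
grip_force: 60.0
19.15 pos [ 528.9 -102.7  344.3] rot [-180.    -0.3    2. ] shift tool mm [-2.2 -0.9 64.3] q [-32.   8.  44. 105.  -6.  69. -74.] F [ 0.9 -0.6 -1.8] gap 15.5 60.0
```

View pics/vh.png

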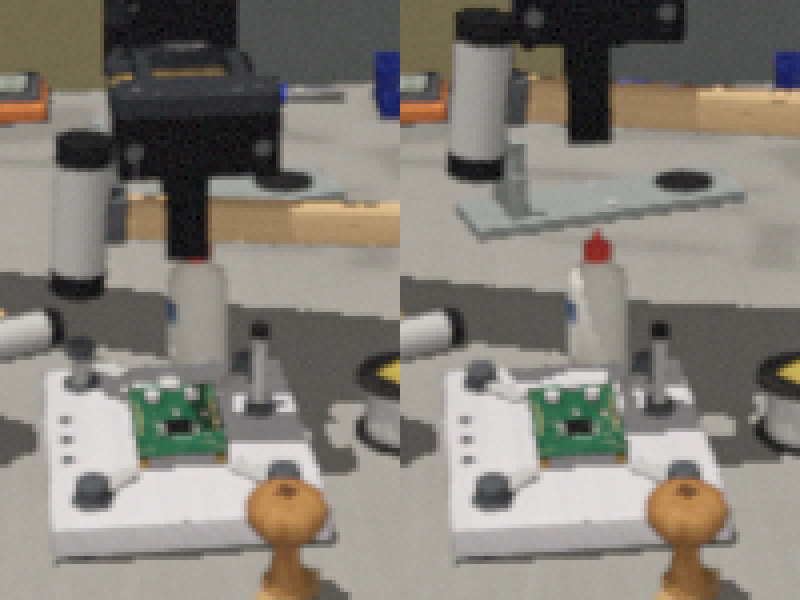

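All four pins now stand low and the plunger is still up; the mallet has tilted slightly in the grip. I measure the tilt from the handle's slope in the saved picture and check the pin heights numerically.

Run:
```python
from h import *
a=cv2.imread("pics/sh.png");hsv=cv2.cvtColor(a,40)
m=cv2.inRange(hsv,(8,50,100),(25,255,255));m[:170]=0;m[200:]=0;m[:,:310]=0;m[:,500:]=0
xs=[];up=[];lo=[]
for u in range(310,420):
    r=np.where(m[:,u])[0]
    if len(r)>=7 :xs.append(u);up.append(r.min());lo.append(r.max())
xs=np.array(xs);mid=(np.array(up)+lo)/2;p=np.polyfit(xs,mid,1);print("handle",xs.min(),xs.max(),list(zip(xs,up,lo))[::8],p)
# casting onto vertical plane y=-101.. along tool yaw 2: two points of the line
def vert(u,v,P,n):
    c,d=ray("side",u,v);return c+d*(n@(P-c))/(n@d)
th=np.radians(2);n=np.array([-np.sin(th),np.cos(th),0]);P=np.array([528.9,-102.7-0,0])
X=[vert(u,np.polyval(p,u),P,n) for u in(xs.min(),xs.max())];print("handle 3d",X,"tilt deg",np.degrees(np.arctan2(X[1][2]-X[0][2],np.hypot(*(X[1]-X[0])[:2]))))
# head axis
g=cv2.cvtColor(a,6)
print(g[185,288:318],g[200,288:318])
# pins: rows of dark blob at pin column
R=np.array([[.9984,-.0558],[.0558,.9984]]);t=np.array([519.5,-159])
a0=cv2.imread("pics/side0.png")
for k,q in dict(a=(45,58),b=(-45,-58),c=(45,-58),d=(-45,58)).items():
    w=R@q+t;e=[px("side",np.r_[w,z]).round(1) for z in(48,34,22)]
    u=int(round(e[1][0]));v=int(e[0][1])-4
    print(k,e,"from row",v,cv2.cvtColor(a0,6)[v:v+22,u],cv2.cvtColor(a,6)[v:v+22,u])
```

```text
handle 311 383 [(np.int64(311), np.int64(173), np.int64(189)), (np.int64(319), np.int64(172), np.int64(190)), (np.int64(338), np.int64(181), np.int64(191)), (np.int64(346), np.int64(181), np.int64(192)), (np.int64(354), np.int64(182), np.int64(192)), (np.int64(362), np.int64(181), np.int64(193)), (np.int64(370), np.int64(182), np.int64(193)), (np.int64(378), np.int64(182), np.int64(193))] [9.24274646e-02 1.53680347e+02]
handle 3d [array([ 498.80089795, -103.7510838 ,  186.84624668]), array([644.93225841, -98.64806425, 166.69154218])] tilt deg -7.848071629703824
[105 113 118 111 111 145 160 159 158 156 153 155 147 142 135 130 126 116
  89  67  68  68  65  78 112 137 134 133 131 132] [148 149 148 126  44  20  26  36  46  50  61  55  50  55  55  36  30  45
  89 120 116 107 112 144 164 165 163 164 164 162]
a [array([342. , 243.2]), array([342. , 249.1]), array([342. , 254.1])] from row 239 [165 155 111  76  79  86  88  80  97 128 120 124 129 121 102  85 137 198
 201 182 115  94] [ 85  82  71  69  70  78  86  86  75  65  66  69  73  67  74  80  89 114
 116  98  65  62]
b [array([302.6, 273.5]), array([302.9, 280.2]), array([303.1, 285.8])] from row 269 [217 209 160  99  90  94  92  75  61  83 120 127 127 127 129 122  92  89
 132 202 222 223] [219 218 219 219 220 220 220 222 209 130  92  93  96  91  75  63  68  92
 135 204 222 224]
c [array([351.1, 270.4]), array([351., 277.]), array([351. , 282.6])] from row 266 [214 205 146  94  90  93  90  79  68  87 126 125 123 121 127  95  84  91
 116 141 144 148] [124 165 218 219 218 218 218 219 207 118  92  96  98 105 130  99  84  88
 117 144 144 147]
d [array([299.8, 245.7]), array([300. , 251.6]), array([300.2, 256.7])] from row 241 [161 162 154 113  92  91  86  71  73 107 130 128 126 127 123  99 102 161
 214 214 213 213] [ 84  85  84  85 119 165 168 170 160 115  96  97  91  74  64  74 104 162
 216 216 215 217]
```

```bash
for i in 1 2; do python3 -m creep '[[[0.0048,-0.0317,0,0,0,0,0],[0.0048,-0.0317,0,0,0,0,0],[0.0048,-0.0317,0,0,0,0,0],[0.0048,-0.0317,0,0,0,0,0],[0.0048,-0.0317,0,0,0,0,0]]]' >/dev/null; done
for i in 1 2 3 4; do python3 -m creep '[[[0,0,0,0,0,-8.5,0],[0,0,0,0,0,-8.5,0],[0,0,0,0,0,-8.5,0],[0,0,0,0,0,-8.5,0],[0,0,0,0,0,-8.5,0]]]' >/dev/null; done
python3 -m creep '[[[0,0,0,0,0,-8.5,0],[0,0,0,0,0,-8.5,0],[0,0,0,0,0,-8.5,0],[0,0,0,0,0,0,0],[0,0,0,0,0,0,0]]]'
cat >> h.py <<'E'
def tilt(f,yaw,P,z0,ulo,uhi,sgn):
    "slope of the wood handle in side picture; level-line slope for comparison"
    a=cv2.imread(f);hsv=cv2.cvtColor(a,40);m=cv2.inRange(hsv,(8,50,100),(25,255,255))
    th=np.radians(yaw);d=sgn*np.array([np.cos(th),np.sin(th),0]);A=[px("side",np.r_[P,z0]+d*k) for k in(ulo,uhi)]
    X=[];Y=[];L=[]
    for u in range(int(min(A[0][0],A[1][0])),int(max(A[0][0],A[1][0]))+1):
        v=int(np.interp(u,*zip(*sorted([tuple(x) for x in A]))));r=np.where(m[max(v-16,0):v+17,u])[0]
        if 6<=len(r)<=14:X.append(u);Y.append(max(v-16,0)+r.mean());L.append(len(r))
    p=np.polyfit(X,Y,1);n=np.array([-np.sin(th),np.cos(th),0]);Q=[]
    for u in(min(X),max(X)):
        c,e=ray("side",u,np.polyval(p,u));Q.append(c+e*(n@(np.r_[P,0]-c))/(n@e))
    Q.sort(key=lambda q:q@d);w=Q[1]-Q[0]
    print("n",len(X),"u",min(X),max(X),"len",np.median(L),"resid",np.std(np.array(Y)-np.polyval(p,X)).round(2),"pts",Q[0].round(1),Q[1].round(1),"slope deg away from head",np.degrees(np.arctan2(w[2],w@d)).round(2))
E
python3 - <<'E'
from h import *
go(564.7,216.3,340)
tilt("pics/sh.png",2,np.array([528.9,-102.7]),178,25,110,1)
tilt("pics/va.png" if 0 else "pics/sa.png",2,np.array([611.8,-92.8]),112,20,110,1)
tilt("pics/side0.png",17.5,np.array([564.7,216.3]),54,-25,110,-1)
cv2.imwrite("pics/si.png",cams.snapshot("side"))
tilt("pics/si.png",17.5,np.array([564.7,216.3]),176,20,110,-1)
for f in("side0","sb","sd","se","sf"):print(f,cv2.cvtColor(cv2.imread(f"pics/{f}.png"),6)[239:262,338:342].mean(1).astype(int))
E
```

```text
clock: 22.7
tool_pos: [564.3, 216.0, 339.6]
tcp_rot: [180.0, -0.2, -162.7]
wrist_force: [0.6, -0.4, -1.9]
finger_gap: 15.3
grip_force: 60.0
22.7 pos [564.3 216.  339.6] rot [ 180.    -0.2 -162.7] shift tool mm [-0.4  0.2 -0.4] q [-29.  15.   7.  95.  -2.  70.  85.] F [ 0.6 -0.4 -1.9] gap 15.3 60.0
n 43 u 338 380 len 12.0 resid 0.29 pts [ 552.9 -101.9  176.9] [638.7 -98.9 169.3] slope deg away from head -5.09
n 41 u 375 415 len 11.0 resid 0.37 pts [631.2 -92.1 112.5] [716.6 -89.1 112.7] slope deg away from head 0.1
n 43 u 296 341 len 10.0 resid 1.71 pts [587.4 223.4  58. ] [458.3 182.8  65. ] slope deg away from head 2.94Traceback (most recent call last):
  File "<stdin>", line 7, in <module>
  File "h.py", line 31, in tilt
    p=np.polyfit(X,Y,1);n=np.array([-np.sin(th),np.cos(th),0]);Q=[]
    raise TypeError("expected non-empty vector for x")
TypeError: expected non-empty vector for x
```

The handle slopes 5.2° (head up); at the first hover it was level. I level it with a turn about tool y, compensating for the shift, and lower to just above the rest.

```bash
python3 -m creep '[[[-0.0075,0,0,0,0,0,0],[-0.0075,0,0,0,0,0,0],[0,0,0,0,2.6,0,0],[0,0,0,0,2.6,0,0],[0,0,0,0,0,0,0]]]'
python3 -m creep '[[[-0.0016,0,0.017,0,0,0,0],[-0.0016,0,0.017,0,0,0,0],[-0.0016,0,0.017,0,0,0,0],[-0.0016,0,0.017,0,0,0,0],[-0.0012,0,0.013,0,0,0,0]]]'
python3 -m creep '[[[0,0,0,0,0,0,0],[0,0,0,0,0,0,0],[0,0,0,0,0,0,0],[0,0,0,0,0,0,0],[0,0,0,0,0,0,0]]]' >/dev/null
python3 - <<'E'
from h import *
from scipy.spatial.transform import Rotation as Ro
go(0,0,0)
s=env.sense();R=Ro.from_euler("xyz",s["tcp_rot"],degrees=True).as_matrix();g=s["tool_pos"]+R@[0,0,164];print("grasp",g.round(1),"tool axes",R.round(3).tolist())
d=np.array([564.7,216.3,55.8])-g;print("world left",d.round(1),"tool",(R.T@d).round(1))
cv2.imwrite("pics/sj.png",cams.snapshot("side"))
for lo,hi in((20,110),(30,100)):
  try:tilt("pics/sj.png",17.5,g[:2],g[2],lo,hi,-1)
  except Exception as e:print(e)
a=cv2.imread("pics/sj.png");hsv=cv2.cvtColor(a,40);m=cv2.inRange(hsv,(8,50,100),(25,255,255))
for u in range(285,352,6):
  r=np.where(m[150:215,u])[0];print(u,(r.min()+150,r.max()+150,len(r)) if len(r) else None,end=" ")
G=cv2.cvtColor(a,6);print();h=px("side",np.array([615.3,231.5,37]));t=px("side",np.array([615.3,231.5,121]));print("head expected",h,t)
for v in(160,165,170,175,180):print(v,G[v,335:370])
for f in("side0","sb","sd","se","sf"):print(f,cv2.cvtColor(cv2.imread(f"pics/{f}.png"),6)[239:262,338:342].mean(1).astype(int))
E
```

```text
clock: 23.25
tool_pos: [579.9, 221.1, 341.3]
tcp_rot: [-180.0, -5.2, -162.6]
wrist_force: [0.9, 0.1, -2.3]
finger_gap: 15.6
grip_force: 60.0
clock: 23.75
tool_pos: [579.3, 220.9, 259.3]
tcp_rot: [-180.0, -5.2, -162.6]
wrist_force: [-0.3, 0.5, -2.0]
finger_gap: 15.3
grip_force: 60.0
24.25 pos [579.5 220.9 261.2] rot [ 180.    -5.1 -162.5] shift tool mm [593.3 -36.9 315.4] q [-29.  23.   7.  95.  -3.  68.  87.] F [-0.3  0.4 -1.7] gap 15.3 60.0
grasp [565.5 216.6  97.9] tool axes [[-0.95, -0.3, -0.085], [-0.299, 0.954, -0.027], [0.089, 0.0, -0.996]]
world left [ -0.8  -0.3 -42.1] tool [-2.9 -0.  42. ]
expected non-empty vector for x
expected non-empty vector for x
285 (np.int64(150), np.int64(190), 34) 291 (np.int64(150), np.int64(189), 40) 297 (np.int64(150), np.int64(188), 39) 303 (np.int64(150), np.int64(187), 38) 309 (np.int64(150), np.int64(186), 37) 315 (np.int64(156), np.int64(185), 30) 321 (np.int64(155), np.int64(184), 27) 327 (np.int64(150), np.int64(183), 10) 333 None 339 (np.int64(178), np.int64(181), 4) 345 None 351 None 
head expected [350.26273715 196.76051326] [350.47021
[... 475 characters left out ...]
101  80  79  79  77  77  77  79  79  81  79  77  77  79  79]
180 [ 18  19  19  43 100 134 135 135 122  88  57  57  83 117 130 131 133 132
 127 122 101  78  78  79  78  74  81  80  87  94  99  96  99  98  98]
side0 [165 164 153 118 103  94  85  94 148 187 165 139 108  97  78  62  99 154
 195 211 198 185 180]
sb [ 88  87  86 101 141 170 170 167 140  76  86  99  86  92 150 186 175 184
 202 214 201 189 184]
sd [100 101 102 100 101  99 103 119 112  52  37  46  52  63  89 112 118 123
 123 123 113 106 107]
se [ 89  90  90  89  90  90  91  91  90  97 102 103  90  93 152 190 178 188
 206 218 206 192 188]
sf [ 93  88  90  89  90  89  90  90  90  98 100 104  90  95 153 189 178 188
 206 217 205 193 187]
```

Run:
```python
from h import *
d=np.array([.9537,.3007,0])
for f,z in(("side0",54),("sj",97.9)):
    P=np.array([564.7,216.3,z-11]);A,B=px("side",P-d*110),px("side",P-d*15);print(f,"level:",A,B,(B-A)[1]/(B-A)[0])
    m=cv2.inRange(cv2.cvtColor(cv2.imread(f"pics/{f}.png"),40),(8,50,100),(25,255,255));X=[];Y=[]
    for u in range(int(A[0])+2,int(B[0])-1):
        v=int(np.interp(u,[A[0],B[0]],[A[1],B[1]]));r=np.where(m[v-8:v+8,u])[0]
        if len(r)and r.max()<15:X.append(u);Y.append(v-8+r.max())
    print(list(zip(X,Y))[::5]);p=np.polyfit(X,Y,1);print(p,"tilt",np.degrees((p[0]-(B-A)[1]/(B-A)[0])/.94))
```

```text
side0 level: [296.84867098 202.04214751] [328.54559494 197.70942544] -0.13669219371909336
[(298, np.int64(202)), (303, np.int64(201)), (308, np.int64(194)), (313, np.int64(200)), (318, np.int64(199)), (323, np.int64(198))]
[-1.00000000e-01  2.30303448e+02] tilt 2.2364977033834683
sj level: [296.22590222 187.10788445] [328.36398165 183.11422965] -0.12426550913302221
[(298, np.int64(188)), (303, np.int64(187)), (308, np.int64(186)), (313, np.int64(185)), (318, np.int64(185)), (323, np.int64(184))]
[-1.44827586e-01  2.30634483e+02] tilt -1.2533193982507247
```

The mallet is level to within about 1°, so I lower it nearly all the way and then feel for contact.

```bash
python3 -m creep '[[[-0.001,0,0.013,0,0,0,0],[-0.001,0,0.012,0,0,0,0],[-0.001,0,0.012,0,0,0,0],[0,0,0,0,0,0,0],[0,0,0,0,0,0,0]]]'
python3 -m creep '[[[0,0,0.001,0,0,0,0],[0,0,0.001,0,0,0,0],[0,0,0.001,0,0,0,0],[0,0,0,0,0,0,0],[0,0,0,0,0,0,0]]]'
python3 -m creep '[[[0,0,0.0005,0,0,0,0],[0,0,0.0005,0,0,0,0],[0,0,0,0,0,0,0],[0,0,0,0,0,0,0],[0,0,0,0,0,0,0]]]'
```

```text
clock: 24.8
tool_pos: [578.7, 220.6, 222.4]
tcp_rot: [-180.0, -5.3, -162.5]
wrist_force: [-1.0, 0.9, -1.2]
finger_gap: 15.7
grip_force: 60.0
clock: 25.3
tool_pos: [578.7, 220.7, 220.5]
tcp_rot: [180.0, -5.2, -162.5]
wrist_force: [-0.8, 0.3, -1.0]
finger_gap: 15.4
grip_force: 60.0
clock: 25.8
tool_pos: [578.5, 220.6, 219.3]
tcp_rot: [180.0, -5.2, -162.5]
wrist_force: [-0.7, 0.4, -1.4]
finger_gap: 15.0
grip_force: 60.0
```

```bash
python3 -m creep '[[[0,0,0.0005,0,0,0,0],[0,0,0.0005,0,0,0,0],[0,0,0,0,0,0,0],[0,0,0,0,0,0,0],[0,0,0,0,0,0,0]]]' | grep -A1 tool_pos
python3 -c "
from h import *
go(0,0,0)"
python3 -m creep '[[[0,0,0.0005,0,0,0,0],[0,0,0.0005,0,0,0,0],[0,0,0,0,0,0,0],[0,0,0,0,0,0,0],[0,0,0,0,0,0,0]]]' | grep -E 'tool_pos|wrist'
```

```text
tool_pos: [578.6, 220.6, 218.6]
tcp_rot: [180.0, -5.2, -162.5]
26.3 pos [578.6 220.6 218.6] rot [ 180.    -5.2 -162.5] shift tool mm [595.9 -36.8 273.4] q [-29.  25.   7.  97.  -4.  64.  87.] F [-0.5  0.6  1. ] gap 15.5 60.0
tool_pos: [578.6, 220.6, 218.1]
wrist_force: [-0.7, -0.3, 4.8]
```

Contact at TCP z of about 218.6 mm. I ease off and release.

```bash
python3 -m creep '[[[0,0,-0.0008,0,0,0,0],[0,0,0,0,0,0,0],[0,0,0,0,0,0,0.3],[0,0,0,0,0,0,0.4],[0,0,0,0,0,0,0.5]]]'
python3 -m creep '[[[0,0,0,0,0,0,0.6],[0,0,0,0,0,0,0.6],[0.0018,0,-0.02,0,0,0,0.6],[0.0018,0,-0.02,0,0,0,0.6],[0.0036,0,-0.04,0,0,0,0.6]]]'
python3 -m creep '[[[0.0045,0,-0.05,0,0,0,0.6],[0,0.05,-0.03,0,0,0,0.6],[0,0.05,0,0,0,0,0.6],[0,0.05,0,0,0,0,0.6],[0,0.05,0,0,0,0,0.6]]]'
python3 -m creep '[[[0,0.05,0,0,0,0,0.6],[0,0.05,0,0,0,0,0.6],[0,0,0,0,0,0,0.6],[0,0,0,0,0,0,0.6],[0,0,0,0,0,0,0.6]]]'
python3 - <<'E'
from h import *
a=cams.snapshot("side");b=cams.snapshot("top");cv2.imwrite("pics/sk.png",a);cv2.imwrite("pics/tk.png",b)
a0=cv2.imread("pics/side0.png");b0=cv2.imread("pics/top0.png")
from numpy import s_
for n,A,B,w in(("side",a0,a,s_[165:225,285:380]),("top",b0,b,s_[160:245,215:275])):
    D=cv2.absdiff(A[w],B[w]).max(2);print(n,"diff>40:",(D>40).sum(),np.argwhere(D>40)[:12].tolist())
def hd(im):
    m=cv2.inRange(im,(0,0,0),(45,45,45));m[:160]=0;m[185:]=0;m[:,:225]=0;m[:,250:]=0;M=cv2.moments(m,True);return M["m10"]/M["m00"],M["m01"]/M["m00"],M["m00"]
for im in(b0,b):
    m=cv2.inRange(cv2.cvtColor(im,40),(8,60,120),(25,255,255));m[:170]=0;m[245:]=0;m[:,:220]=0;m[:,275:]=0
    c=cv2.findContours(m,0,2)[0];print("handle",cv2.minAreaRect(max(c,key=cv2.contourArea)) if c else None)
    try:print("head",hd(im))
    except Exception as e:print(e)
# head in side: bright column extents & lower face rows
for im in(a0,a):
    G=cv2.cvtColor(im,6);print([G[v,342:362].tolist() for v in(185,200)],G[170:215,351].tolist())
E
```

```text
clock: 27.3
tool_pos: [578.3, 220.5, 217.7]
tcp_rot: [-180.0, -5.2, -162.5]
wrist_force: [0.3, 0.6, 0.1]
finger_gap: 32.2
grip_force: 0.0
clock: 27.8
tool_pos: [577.4, 220.2, 296.3]
tcp_rot: [-180.0, -5.5, -162.5]
wrist_force: [0.7, 0.2, -0.4]
finger_gap: 52.2
grip_force: 0.0
clock: 28.3
tool_pos: [522.2, 406.8, 374.7]
tcp_rot: [180.0, -5.1, -162.6]
wrist_force: [1.1, 0.1, -0.6]
finger_gap: 52.1
grip_force: 0.0
clock: 28.8
tool_pos: [493.9, 499.3, 373.9]
tcp_rot: [-179.9, -5.2, -162.6]
wrist_force: [-0.2, -0.3, -0.3]
finger_gap: 52.3
grip_force: 0.0
side diff>40: 398 [[14, 46], [14, 47], [14, 49], [14, 50], [15, 43], [15, 44], [15, 45], [15, 46], [15, 47], [15, 48], [15, 49], [15, 50]]
top diff>40: 17 [[8, 19], [9, 17], [9, 21], [17, 15], [18, 15], [24, 23], [26, 27], [40, 31], [58, 36], [65, 31], [66, 38], [68, 32]]
handle ((245.45770263671875, 210.01153564453125), (54.640708923339844, 6.314816951751709), 74.74488067626953)
head (236.82539682539684, 175.65079365079364, 126.0)
handle ((245.22201538085938, 210.7074737548828), (54.817726135253906, 6.37714958190918), 75.0685806274414)
head (236.768, 175.928, 125.0)
[[64, 68, 68, 92, 124, 143, 150, 151, 145, 137, 134, 133, 120, 111, 109, 111, 112, 110, 111, 110], [162, 163, 163, 145, 114, 119, 137, 151, 151, 147, 143, 131, 119, 135, 161, 163, 163, 162, 163, 162]] [80, 77, 79, 80, 79, 77, 70, 37, 38, 37, 24, 28, 41, 90, 133, 137, 145, 148, 146, 146, 147, 145, 146, 145, 146, 145, 145, 146, 148, 144, 147, 137, 89, 30, 28, 27, 32, 67, 128, 153, 113, 101, 114, 159, 163]
[[65, 67, 75, 112, 140, 147, 151, 153, 146, 136, 134, 127, 117, 110, 113, 112, 111, 112, 111, 112], [163, 163, 152, 127, 116, 134, 151, 153, 146, 143, 136, 126, 122, 144, 165, 165, 163, 162, 162, 163]] [82, 76, 82, 79, 80, 80, 73, 38, 41, 31, 28, 25, 44, 100, 135, 136, 139, 145, 142, 144, 142, 145, 142, 146, 144, 143, 144, 142, 143, 143, 143, 135, 86, 27, 9, 26, 26, 68, 127, 155, 114, 102, 116, 160, 163]
```

The mallet is back to within about 1 mm, with unchanged head heights. One last numeric check that the bystanders haven't moved, then I hand it in.

Run:
```python
from h import *
a0,b0,a,b=[cv2.imread(f"pics/{f}.png") for f in("side0","top0","sk","tk")]
W={"side":(a0,a,dict(cleaner=(205,282,250,280),flux=(215,243,320,340),stamp=(279,320,340,364),reel=(246,275,366,397),plunger=(238,246,342,348))),"top":(b0,b,dict(cleaner=(243,275,358,390),flux=(198,218,326,346),stamp=(190,212,414,436),reel=(160,186,354,380)))}
for n,(A,B,w) in W.items():
    for k,(r,s,c,d) in w.items():
        f=lambda I:np.float32(cv2.cvtColor(I[r:s,c:d],6));print(n,k,"diff",np.abs(f(A)-f(B)).mean().round(1),"shift px",np.round(cv2.phaseCorrelate(f(A),f(B))[0],2))
```

```text
side cleaner diff 5.5 shift px [ 0.02 -0.02]
side flux diff 1.4 shift px [-0.07 -0.01]
side stamp diff 2.1 shift px [0.06 0.45]
side reel diff 1.7 shift px [ 0.   -0.05]
side plunger diff 9.3 shift px [-0.12  0.55]
top cleaner diff 3.0 shift px [ 0.01 -0.02]
top flux diff 3.2 shift px [0.07 0.04]
top stamp diff 3.1 shift px [ 0.01 -0.03]
top reel diff 2.6 shift px [0.5  0.54]
```

```bash
python3 -c "
from plant import env
print(env.job_done())"
```

```text
the job is handed in; nothing more can be done
None
```

I handed the job in: all four snap pins were driven home with mallet blows in the order a, b, c, d, the plunger stayed up, the bystanders stayed put, and the mallet is back on its rest within about 1 mm of where it was, at about 29 s of the 61 s allowed.

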